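# Lock the board in its holder and hold a spring clamp open over its edge

## Task

Press the hinged clamp plate of the board holder down until its catch clicks and it stays shut by itself, so that the board is locked in. Then squeeze the handles of the spring clamp that is biting the front of the open drawer, lift it off, and hold it wide open over the board's top edge at the power transistor, square to the board, one jaw on each side with the tips about 1 cm below the edge and not touching the board, so that I can slip the heat sink in. Finish there, still holding the clamp squeezed open: do not let it bite, drop it or put it down, and leave the other things on the bench where they are.

Things in the scene. Friction and masses are not known exactly. Their poses are not given: they have to be found in the camera images.
- holder: Aluminium board holder fixed on the bench, base 105 x 150 x 8 mm. Origin on the bench under the middle of its slot, in which the board stands; x square to the board, away from the clamp plate; y along the slot; z up. Fence on the +x side to 33 mm high. Two steel catch cheeks, 42 mm high, beyond the plate's ends (y = +-61 to +-70, x = -28 to -4 mm).
- plate (a joint): Clamp plate (108 mm along y, 64 mm hinge to free edge), hinged along y at holder x = -66, z = 30 mm. Rad: 0 = shut flat, top 33 mm over the bench, edge at the board's foot; 0.65 = open, where a light spring holds it. Pressing 40 mm from the hinge takes 2 N, then 6 to 8 N in the last 0.18 rad as two spring balls snap over; then it stays below 0.03 by itself.
- plate_pad (a point): Middle of the ribbed pressing place on the plate's top face, 40 mm from the hinge line (when shut: holder x = -26, z = 33 mm). Moves with the plate; x from hinge to free edge, y along the hinge, z out of the top face.
- board: Brown circuit board standing upright, loose (60 g), in the holder's slot: 90 mm along y, 80 high, 3 thick. Origin at the middle of its lower edge, 8 mm over the bench; top edge at 88 mm. x square to it, towards the face with the parts; y along it; z up. Parts on that face stand out up to 14 mm, none over 5 mm within 15 mm of the transistor.
- edge_spot (a point): Point on the board's top edge at the power transistor, in the middle of the thickness of board plus transistor (7 mm together); board's axes, 18 mm along +y from the board's middle. The transistor, 10 mm wide, lies flat on the +x face from 1 to 16 mm below the edge.
- clamp: Steel spring clamp, clothes-peg kind, 110 g, jaws down, biting from above the 9 mm thick upright front panel of the half-open drawer. Origin on its pivot. x: the way the jaws open and handles squeeze, square to the panel; y along the pivot; z up to the handles. Jaws 20 mm wide along y, ending 38 mm below the pivot.
- clamp_handles (a point): Half-way between the two black-sleeved handles, 45 mm above the pivot (clamp's axes): where to squeeze along x. Handles 20 mm wide along y, from 23 to 65 mm above the pivot; over their outsides 57 mm here and 65 mm at the tops when biting, 37 mm and parallel when squeezed to the stop.
- clamp_tips (a point): Half-way between the two jaw tips, at their lower ends, 38 mm below the pivot (clamp's axes). At the start 18 mm below the panel's top edge.
- jaw (a joint): How far each half of the clamp has turned, rad (both alike): 0 = biting the 9 mm panel; 0.20 = squeezed to the stop, jaws gaping 24 mm (76 mm per rad). Takes 5 to 7 N on each handle to start opening, 8 to 12 N to reach the stop; let go, it snaps shut.
- drawer_unit: Wooden drawer unit, 100 mm high, 180 wide, fixed, drawer half out towards its -x (it can slide, 3 N). Origin on the bench under the drawer's front panel (9 mm thick, 162 wide along y, top edge 86 mm over the bench); the case stands 110 to 285 mm behind the panel.
- heat_sink: Finned aluminium heat sink, 50 x 32 x 24 mm, loose on the bench behind the holder; leave alone. Origin under its middle.
- screw_jar: Glass jar of screws, 60 mm across, 79 mm high, loose; leave alone. Origin under its middle.
- iron_stand: Steel soldering-iron stand, 90 x 75 mm foot, about 110 mm high, loose; leave alone. Origin under its middle.
- screwdriver: Screwdriver with red plastic handle, 190 mm long along x, lying on the bench; leave alone.

How it is judged:
By the outcome, as a careful person would: the job done as asked, in the order asked, and still so for the second after the job is handed in, while the arm keeps its last pose, push and grip.
It also fails if it takes over 61 s, if anything falls off the work surface, if the arm or the gripper's body presses on something with over 40 N, if the wrist force passes 120 N, or if a joint passes its speed limit or range.

## Robot

A 6-joint arm with a two-finger parallel gripper is mounted at the origin on the work surface. World frame = base frame: x ahead of the robot, y to its left, z up, the work surface at z = 0. Lengths are in m, angles in degrees, forces in N, time in s.
With the tool pointing down it reaches from about 0.325 to 0.75 m from the base axis. Payload 7.6 kg.
Tool frame: the origin (TCP) lies at the very end of the fingers, on their centre line; the grasp point (between the pads) lies 19 mm behind it; z points along the fingers, y is the direction in which the jaws open and shut (so a half turn about z gives the same grasp; the last joint's range is limited). The gripper opens to 85 mm and grips with 20 to 120 N. Pads are 22 mm wide; open, the fingers measure 114 mm over their backs; the gripper's body (76 mm by 85 mm) begins 54 mm behind the grasp point. The pads swing forward as they close: fully open they stand 13 mm farther back than shut.
Start: joints at [-75.017, 2.991, 80.254, -0, 96.75, -4.028], TCP at [0.171, -0.496, 0.231] pointing down, gripper open.
Joint ranges: [-166.34, 166.34], [-52.06, 124.39], [6.96, 135.62], [-60.46, 240.46], [14.63, 156.25], [-167.68, 167.68]. Speed limits (degrees/s): [147.25, 147.25, 172.46, 180, 180, 180].

## Interface

Orientations are given as a 3x3 rotation matrix whose columns are the frame's x, y, z axes.
In Python, from cell import robot gives the robot as it stands. The module is installed in compiled form; this text tells all that it offers.
- The arm moves only by the shell command python3 -m jog 'ROWS' [OPENING] [FORCE]. ROWS is JSON, a list of rows, each an object of numbers: "tx", "ty", "tz": the shift along the tool's x, y, z normalised to -1 to 1, where 1 is 0.1 m; "rx", "ry", "rz": the turn, a rotation vector about the tool's x, y, z normalised to -1 to 1, where 1 is 120 degrees. A call has 1 to 20 rows; each row is the pose to reach, as a shift and turn from the pose commanded when the call began, along the tool's axes at that moment; what a row does not reach only later rows make up. A row lasts 1/12 s, in which the tool goes at most 41.7 mm and 7.16 degrees, less where a joint would pass 70% of its speed; a pose out of reach is approached as far as the arm can. A call with a number of a shift or a turn outside -1 to 1 is refused whole. A call with a gripper value outside its range is refused whole. OPENING is the opening, from 0 (shut) to 1 (fully open), set as the call begins (- or left out, the last holds). The fingers move at their own pace and stop on an object; FORCE is the grip in N (left out, the last holds). Time passes only in rows, so rows that repeat a pose let the fingers close. It gives the time, the measured TCP pose, the force and the opening at its end, in the units of the state.
- robot.observe(): the state, without advancing time (a new reading comes with each control period).
- robot.camera(name): name is "scene" or "top"; returns (picture, depth): 420x560x3 uint8, blue, green, red; 420x560 float32, m along the optical axis (not along the pixel's ray), 0 where there is no reading.
- robot.camera_params(name): a dict with "mtx" (3x3 intrinsics, pixels), "view" (4x4, takes a point from world to camera coordinates). Camera axes: x right, y up, looking along -z (the intrinsics and any distortion apply to the point x, -y, -z); pixel columns grow to the right and rows downward; lengths in m; the calibration is good to about 2 mm. A picture is of the moment at which its call begins. camera_params takes no time and is no camera call.
- robot.sign_off(): hands the job in, once; it reports no verdict.
Trained networks look in the newest picture that a camera, given by its name, has taken for a name from the list of things; names that differ only in an ending like _2 or _b are one class to them, and where a whole thing is asked for, a point or a joint stands for the part that bears it (a point fixed in the world has none). Each returns a list of dicts, best first, with "confidence" (0 to 1); they miss things now and then, are a little off and sometimes report something else, mostly with a low value. They report only what shows in the picture. A call takes as long as a camera call.
- robot.recognise(camera, thing): "rect" ([centre column, centre row, width, height] in pixels, round what is visible of it).
The state is a dict: "time": time; "joints": joint angles; "qvel": joint speeds; "joint_torque": joint torques, N m; "tcp_pos": TCP position; "eef_rot": TCP orientation; "force": force on the tool from outside, world axes, zero at the start; "ft_torque": the same for the moment, N m; "width": finger opening in m.
Only numpy, scipy, OpenCV 4.12 (cv2) and the standard library are available. Lean on these libraries where they do the work, as an engineer would, in place of code of your own. Each camera call takes 0.05 s, during which the arm holds its last target.

## Working session

There is one attempt and no reset: what is moved stays moved. The work goes in short steps, Python scripts to look and compute and a shell command to move; the robot and the scene stay as the last step left them, time stands still between calls to the robot, and variables do not carry over. Pictures are saved under pics/ and viewed, and the job is handed in when it is done.

```bash
mkdir -p pics; ls
python3 - <<'E'
from cell import robot
import cv2
s=robot.observe();print(s)
for c in("scene","top"):
    p,d=robot.camera(c); cv2.imwrite(f"pics/{c}0.png",p)
    import numpy as np; np.save(f"pics/{c}0.npy",d)
    k=robot.camera_params(c);print(k)
    for t in["holder","plate","board","clamp","drawer_unit","heat_sink","screw_jar","iron_stand","screwdriver"]:
        print(c,t,[(r['confidence'],[round(x) for x in r['rect']]) for r in robot.recognise(c,t)[:2]])
print(robot.observe()['time'])
E
```

```text
pics
{'time': 0.0, 'joints': array([-7.50170110e+01,  3.02559519e+00,  8.03127756e+01, -1.17226740e-03,
        9.67497010e+01, -4.02651714e+00]), 'qvel': array([ 0.14615346, -0.09848147, -0.00903992, -0.04681853, -0.14189242,
        0.0158892 ]), 'joint_torque': array([-2.55188133e-04, -3.81667542e+01, -3.60187376e+01, -9.76189949e-05,
        6.20862105e-03, -3.92482931e-06]), 'tcp_pos': array([ 0.1709559 , -0.49606785,  0.23048941]), 'eef_rot': array([[ 9.45465343e-01,  3.25722446e-01, -4.17027799e-04],
       [ 3.25722701e-01, -9.45464189e-01,  1.47962904e-03],
       [ 8.76635409e-05, -1.53477340e-03, -9.99998818e-01]]), 'force': array([-0.25268998,  0.1734952 , -0.14842206]), 'ft_torque': array([-0.01681134, -0.00929974,  0.00937117]), 'width': 0.08510516955399326}
{'mtx': array([[536.11470148,   0.        , 278.36334239],
       [  0.        , 536.11470148, 207.71560866],
       [  0.        ,   0.        ,   1.        ]]), 'view': array([[-5.87744266e-01,  8.09046063e-01, -1.07000504e-03,
         3.17507733e-01],
       [-5.74057555e-01, -4.16100487e-01,  7.05207989e-01,
  
[... 746 characters left out ...]
     ,   0.        ,   1.        ]]), 'view': array([[ 0.02670089, -0.99947493, -0.01835541,  0.02138001],
       [ 0.99740863,  0.02540957,  0.06730802, -0.60090086],
       [-0.06680628, -0.02010503,  0.99756339, -1.05201156],
       [ 0.        ,  0.        ,  0.        ,  1.        ]])}
top holder [(0.79, [384, 270, 73, 57])]
top plate [(0.83, [386, 275, 57, 29])]
top board [(0.48, [387, 255, 38, 5])]
top clamp [(0.78, [200, 241, 19, 34])]
top drawer_unit [(0.77, [195, 178, 98, 154]), (0.57, [382, 270, 74, 56])]
top heat_sink [(0.64, [388, 216, 24, 21])]
top screw_jar [(0.92, [421, 187, 37, 29])]
top iron_stand [(0.94, [368, 166, 50, 49])]
top screwdriver [(0.62, [286, 285, 14, 87])]
1.0
```

Run:
```python
import cv2
a=cv2.imread("pics/top0.png");cv2.imwrite("pics/top0a.png",cv2.resize(a[130:350,130:450],None,fx=2.5,fy=2.5,interpolation=3))
a=cv2.imread("pics/scene0.png");cv2.imwrite("pics/scene0a.png",cv2.resize(a[120:340,120:420],None,fx=2.6,fy=2.6,interpolation=3))
```

```text
(no output)
```

View pics/top0a.png

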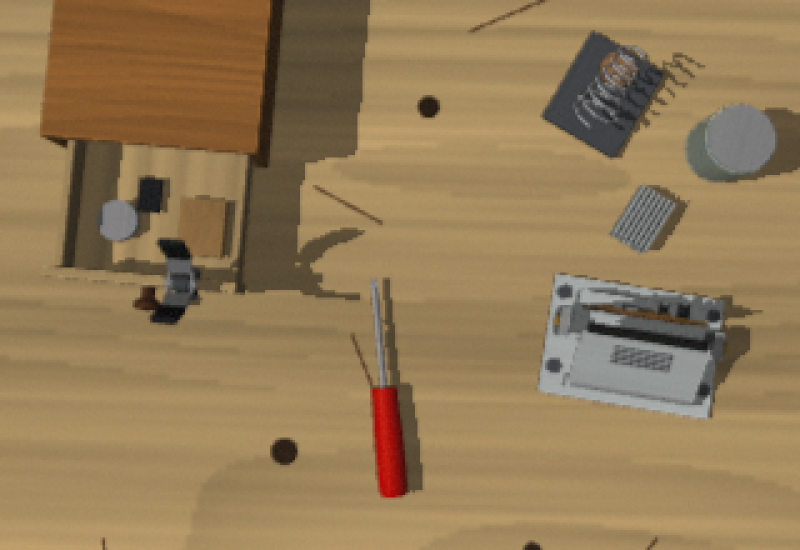

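View pics/scene0a.png

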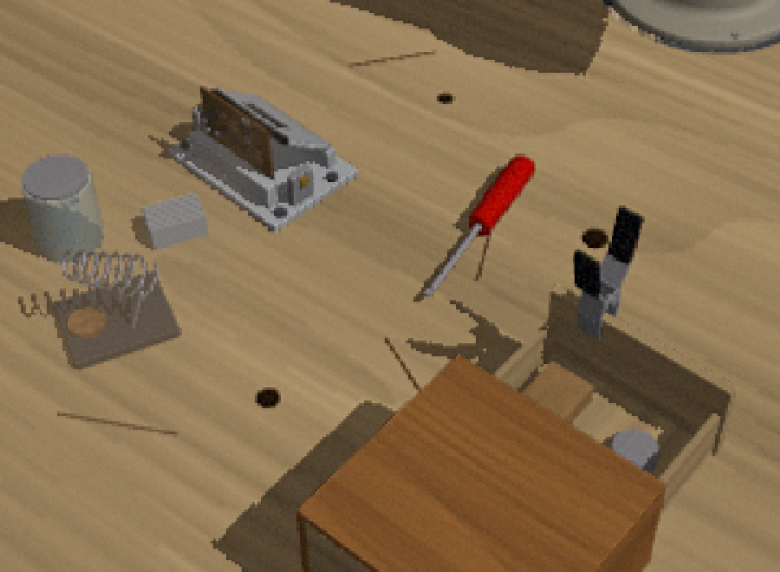

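The top view shows the holder at zoomed (635,345), with its plate on the robot's side. The clamp is on the drawer front at (175,285), and the board's top edge runs along (580..705, 308..322). Next I'll measure these.

```bash
cat > h.py <<'E'
import numpy as np,cv2
from cell import robot
def cloud(c,d):
    k=robot.camera_params(c);K=k['mtx'];V=k['view']
    v,u=np.mgrid[0:d.shape[0],0:d.shape[1]]
    X=np.stack([(u-K[0,2])/K[0,0]*d,-(v-K[1,2])/K[1,1]*d,-d],-1)
    return (X-V[:3,3])@V[:3,:3]
def proj(c,P):
    k=robot.camera_params(c);K=k['mtx'];V=k['view']
    q=np.atleast_2d(P)@V[:3,:3].T+V[:3,3]
    return np.stack([K[0,2]+K[0,0]*q[:,0]/-q[:,2],K[1,2]-K[1,1]*q[:,1]/-q[:,2]],-1)
E
python3 - <<'E'
from h import *
T=np.load('pics/top0.npy');S=np.load('pics/scene0.npy')
A=cloud('top',T);B=cloud('scene',S)
np.set_printoptions(precision=4,suppress=True)
print('bench z',np.median(A[330:,100:400,2][T[330:,100:400]>0]), 'noise',A[335:345,250:260,2].std())
# z map around holder & clamp (world mm)
for nm,P,D in(('top',A,T),('scene',B,S)):
    P=P[D>0]
    print(nm)
    m=(P[:,0]>.4)&(P[:,0]<.65)&(P[:,1]>-.36)&(P[:,1]<-.1)&(P[:,2]>.068)
    q=P[m];print('board/high',len(q),q.min(0),q.max(0))
    m=(P[:,1]>.05)&(P[:,1]<.3)&(P[:,0]<.62)&(P[:,0]>.35)&(P[:,2]>.093)
    q=P[m];print('clamp high',len(q),q.min(0),q.max(0),q.mean(0))
print((A[225:265,185:218,2]*1000).round().astype(int)[::2])
E
```

```text
bench z 0.0003206468369955349 noise 0.0021719426224537926
top
board/high 321 [ 0.4977 -0.2907  0.068 ] [ 0.6499 -0.1551  0.0923]
clamp high 377 [0.5106 0.1665 0.0934] [0.5749 0.1922 0.174 ] [0.5428 0.1784 0.1354]
scene
board/high 312 [ 0.499  -0.2802  0.068 ] [ 0.65   -0.1507  0.0941]
clamp high 587 [0.5125 0.1677 0.0932] [0.5778 0.1923 0.1751] [0.5429 0.1811 0.1375]
[[  16   16   17   16   12   14   17   16  169  170  173  166  170  169
   167   15   30   35   32   33   33   37   35   35   36   36   35   35
    33   33   34   35   34]
 [  16   18   14   18   16   15   15   16  169  172  171  170  167  171
   169  171  171  168  168   34   32   35   34   33   33   34   32   36
    35   35   37   35   32]
 [  15   14   13   17   17   16   15   18   18  157  159  158  163  161
   162  161  163  165  163  154   32   33   35   34   33   33   35   32
    33   34   29   35   36]
 [  17   14   20   15   16   14   16   16   13   14  143  145  144  146
   150  145  147  149  148  146  138   34   32   32   35   32   32   35
    33   35   32   35   32]
 [  15   19   13   17   18   21   18   20 
[... 2010 characters left out ...]
    0    0]
 [   0    2   -1   -1    0  169  168  169  172  170  174  170  169  170
   173  169  154    0    0   -2   -1   -1    1    2    2    0   -2    1
    -6   -4    1    1   -3]
 [  -4   -1    0    2   -4    1    1   -2   -1    0    3   -1  168  170
   173    0   -2   -2    0    5   -1   -2   -1   -2   -1   -1   -1    0
    -3   -2    1    1   -1]
 [   1    0    2   -2   -2    1   -1    2    2    1    2    0    3    2
     2   -2    1   -2    0   -3 1090    4   -1   -1    0   -1    1    0
     1    1    0   -2    3]
 [  -1    0   -4   -1    0    1    2    1   -1    4    5   -2   -1   -2
     2   -2   -1    0   -5   -1    3    0   -1    0   -1   -3   -1    2
    -1    2    3   -3    1]]
```

Run:
```python
from h import *
np.set_printoptions(precision=4,suppress=True)
C={}
for c in('top','scene'):
    D=np.load(f'pics/{c}0.npy');img=cv2.imread(f'pics/{c}0.png')
    P=cloud(c,D);C[c]=P
    ok=(D>0)
    def fit(m,nm):
        q=P[m&ok];cc=q[:,:2].mean(0);u,s,v=np.linalg.svd(q[:,:2]-cc,full_matrices=False)
        d=v[0]*np.sign(v[0][1]);t=(q[:,:2]-cc)@d;n=(q[:,:2]-cc)@[d[1],-d[0]]
        print(c,nm,len(q),'c',cc,'dir',d,'yaw',np.degrees(np.arctan2(-d[0],d[1])),'t',t.min(),t.max(),'n',np.percentile(n,[2,98]),'ends',cc+d*t.min(),cc+d*t.max(),'z',np.median(q[:,2]))
    x,y,z=P[...,0],P[...,1],P[...,2]
    fit((x>.46)&(x<.56)&(y>-.33)&(y<-.12)&(z>.080)&(z<.095),'boardtop')
    fit((x>.48)&(x<.58)&(y>.05)&(y<.32)&(z>.080)&(z<.0885)&~((y>.15)&(y<.2)),'panel')
    fit((x>.4)&(x<.6)&(y>.15)&(y<.22)&(z>.12)&(z<.18),'handles(dir across?)')
    fit((x>.39)&(x<.6)&(y>-.36)&(y<-.1)&(z>.004)&(z<.012),'base')
    # base rect
    m=(x>.39)&(x<.6)&(y>-.36)&(y<-.1)&(z>.005)&ok&(z<.1)&((x<.53))
    r=cv2.minAreaRect((P[m][:,:2]*1000).astype(np.float32));print(c,'base rect',r)
    for s,mm in(('near',x<.54),('far',x>.545)):
        m=(x>.4)&(x<.6)&(y>.15)&(y<.22)&(z>.158)&(z<.18)&mm&ok
        r=cv2.minAreaRect((P[m][:,:2]*1000).astype(np.float32));print(c,s,P[m].mean(0),P[m].max(0)[2],r)
    for t in["plate_pad","edge_spot","clamp_handles","clamp_tips"]:
        print(t,[(r['confidence'],[round(x) for x in r['rect']]) for r in robot.recognise(c,t)[:2]])
```

```text
top boardtop 80 c [ 0.5275 -0.2017] dir [0.1434 0.9897] yaw -8.243859601276855 t -0.04545094338754163 0.042455362623971135 n [-0.002   0.0038] ends [ 0.521  -0.2467] [ 0.5336 -0.1597] z 0.08708999860078068
top panel 223 c [0.5465 0.2382] dir [0.0626 0.998 ] yaw -3.587994559478264 t -0.09996126324928338 0.06118289823708983 n [-0.0043  0.0043] ends [0.5402 0.1384] [0.5503 0.2993] z 0.08515044500540668
top handles(dir across?) 240 c [0.5428 0.1782] dir [-0.998   0.0631] yaw 86.38165161706557 t -0.03213247704744955 0.03212454158667473 n [-0.0089  0.0104] ends [0.5749 0.1761] [0.5108 0.1802] z 0.15156077874978194
top base 1431 c [ 0.5023 -0.2028] dir [0.099  0.9951] yaw -5.680315643978113 t -0.16599456137704052 0.10622636243713712 n [-0.091   0.0893] ends [ 0.4859 -0.3679] [ 0.5128 -0.0971] z 0.007761972586170292
top base rect ((460.6783447265625, -229.94081115722656), (258.2250671386719, 138.54359436035156), 89.8512191772461)
top near [0.5151 0.1805 0.1682] 0.17395864223474608 ((514.9444580078125, 180.87033081054688), (19.9838809967041, 7.941725730895996), 84.66108703613281)
top far [0.5
[... 1048 characters left out ...]
n [-0.1096  0.0846] ends [ 0.512  -0.3608] [ 0.5035 -0.0976] z 0.007227445240083032
scene base rect ((461.5997314453125, -228.2203369140625), (256.0787048339844, 138.84373474121094), 88.99996948242188)
scene near [0.5188 0.1823 0.167 ] 0.17441127750772406 ((518.8336791992188, 181.10723876953125), (12.084063529968262, 21.475643157958984), 1.5835353136062622)
scene far [0.5744 0.1792 0.1677] 0.17511669526008172 ((573.9500122070312, 177.9678955078125), (20.46784782409668, 7.234767436981201), 87.92932891845703)
plate_pad [(0.61, [223, 168, 41, 23])]
edge_spot [(0.96, [212, 172, 33, 38])]
clamp_handles [(0.89, [356, 224, 24, 48])]
clamp_tips [(0.63, [356, 226, 26, 51]), (0.5, [224, 167, 41, 21])]
```

```bash
python3 -m jog '[{"tx":0.4,"ty":-0.17,"rz":0.06},{"tx":0.8,"ty":-0.34,"rz":0.12},{"tx":1,"ty":-0.43,"rz":0.18},{"tx":1,"ty":-0.43,"rz":0.225}]' 0
python3 -m jog '[{"tx":0.24,"ty":-0.29,"tz":0.12},{"tx":0.48,"ty":-0.57,"tz":0.24},{"tx":0.72,"ty":-0.85,"tz":0.35}]'
python3 -m jog '[{"tx":0.24,"ty":-0.29,"tz":0.12},{"tx":0.48,"ty":-0.57,"tz":0.24},{"tx":0.72,"ty":-0.85,"tz":0.35}]'
python3 -m jog '[{"tx":0.24,"ty":-0.29,"tz":0.12},{"tx":0.48,"ty":-0.57,"tz":0.24},{"tx":0.72,"ty":-0.85,"tz":0.3},{"tx":0.72,"ty":-0.85,"tz":0.35}]'
python3 - <<'E'
from h import *
s=robot.observe();print(s['time'],s['tcp_pos'],s['eef_rot'],s['force'],s['joints'])
p,d=robot.camera('scene');cv2.imwrite('pics/s1.png',cv2.resize(p[100:300,100:350],None,fx=3,fy=3,interpolation=3))
p,d=robot.camera('top');cv2.imwrite('pics/t1.png',cv2.resize(p[180:340,300:500],None,fx=3,fy=3,interpolation=3))
E
```

```text
1.4 [ 0.17103423 -0.49636601  0.23129957] [[ 9.45452076e-01  3.25761220e-01 -4.98296559e-06]
 [ 3.25761219e-01 -9.45452076e-01 -2.38566943e-05]
 [-1.24827410e-05  2.09321042e-05 -1.00000000e+00]] [ 0.36910539  0.48164107 -0.30404769] [-7.50174515e+01  2.99232098e+00  8.02553574e+01 -6.33564549e-04
  9.67510750e+01 -4.02922558e+00]$[0]: bad value
$[0]: bad value
$[0]: bad value
$[0]: bad value
```

```bash
python3 -m jog '[{"tx":0.4,"ty":-0.17,"tz":0,"rx":0,"ry":0,"rz":0.06},{"tx":0.8,"ty":-0.34,"tz":0,"rx":0,"ry":0,"rz":0.12},{"tx":1,"ty":-0.43,"tz":0,"rx":0,"ry":0,"rz":0.18},{"tx":1,"ty":-0.43,"tz":0,"rx":0,"ry":0,"rz":0.225}]' 0
```

```text
time: 1.83
tcp_pos: [0.2547, -0.4203, 0.2317]
eef_rot: [[0.99, -0.141, 0.002], [-0.141, -0.99, 0.0], [0.002, -0.001, -1.0]]
force: [0.3, -0.5, -0.1]
width: 0.0386
```

```bash
python3 -m jog '[{"tx":0.24,"ty":-0.29,"tz":0.12,"rx":0,"ry":0,"rz":0},{"tx":0.48,"ty":-0.57,"tz":0.24,"rx":0,"ry":0,"rz":0},{"tx":0.72,"ty":-0.85,"tz":0.35,"rx":0,"ry":0,"rz":0}]'
python3 -m jog '[{"tx":0.24,"ty":-0.29,"tz":0.12,"rx":0,"ry":0,"rz":0},{"tx":0.48,"ty":-0.57,"tz":0.24,"rx":0,"ry":0,"rz":0},{"tx":0.72,"ty":-0.85,"tz":0.35,"rx":0,"ry":0,"rz":0}]'
python3 -m jog '[{"tx":0.24,"ty":-0.29,"tz":0.12,"rx":0,"ry":0,"rz":0},{"tx":0.48,"ty":-0.57,"tz":0.24,"rx":0,"ry":0,"rz":0},{"tx":0.72,"ty":-0.85,"tz":0.3,"rx":0,"ry":0,"rz":0},{"tx":0.72,"ty":-0.85,"tz":0.35,"rx":0,"ry":0,"rz":0},{"tx":0.72,"ty":-0.85,"tz":0.35,"rx":0,"ry":0,"rz":0}]'
python3 - <<'E'
from h import *
s=robot.observe();print(s['time'],s['tcp_pos'],s['force'])
p,d=robot.camera('scene');cv2.imwrite('pics/s1.png',cv2.resize(p[100:300,100:350],None,fx=3,fy=3,interpolation=3))
E
```

```text
time: 2.08
tcp_pos: [0.3354, -0.348, 0.196]
eef_rot: [[0.99, -0.14, 0.0], [-0.14, -0.99, -0.001], [0.001, 0.0, -1.0]]
force: [0.5, -0.5, -1.2]
width: 0.0005
time: 2.33
tcp_pos: [0.4189, -0.2733, 0.1608]
eef_rot: [[0.99, -0.139, 0.0], [-0.139, -0.99, -0.0], [0.0, 0.0, -1.0]]
force: [0.3, -1.3, -0.2]
width: -0.0001
time: 2.75
tcp_pos: [0.5012, -0.199, 0.1247]
eef_rot: [[0.991, -0.136, -0.002], [-0.136, -0.991, 0.001], [-0.003, -0.001, -1.0]]
force: [0.1, -0.3, 1.3]
width: -0.0
2.75 [ 0.50122047 -0.19902818  0.12471029] [ 0.10982821 -0.25463802  1.32874396]
```

View pics/s1.png

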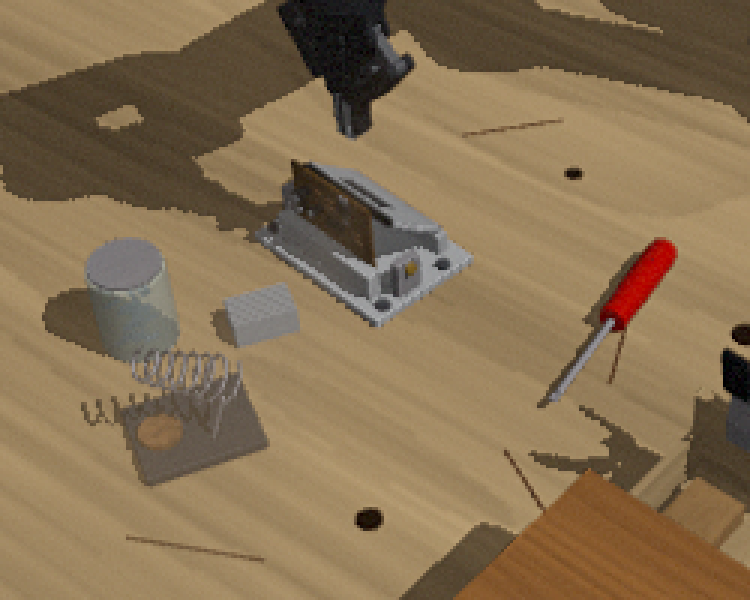

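The closed fingers are above the plate at (350,130), clear of the board. I'll go down gradually.

```bash
python3 -m jog '[{"tx":0,"ty":0,"tz":0.25,"rx":0,"ry":0,"rz":0},{"tx":0,"ty":0,"tz":0.45,"rx":0,"ry":0,"rz":0},{"tx":0,"ty":0,"tz":0.55,"rx":0,"ry":0,"rz":0},{"tx":0,"ty":0,"tz":0.65,"rx":0,"ry":0,"rz":0},{"tx":0,"ty":0,"tz":0.72,"rx":0,"ry":0,"rz":0},{"tx":0,"ty":0,"tz":0.77,"rx":0,"ry":0,"rz":0},{"tx":0,"ty":0,"tz":0.8,"rx":0,"ry":0,"rz":0}]'
python3 -m jog '[{"tx":0,"ty":0,"tz":0.03,"rx":0,"ry":0,"rz":0},{"tx":0,"ty":0,"tz":0.06,"rx":0,"ry":0,"rz":0},{"tx":0,"ty":0,"tz":0.08,"rx":0,"ry":0,"rz":0},{"tx":0,"ty":0,"tz":0.08,"rx":0,"ry":0,"rz":0}]'
```

```text
time: 3.38
tcp_pos: [0.5012, -0.2011, 0.0466]
eef_rot: [[0.99, -0.139, 0.001], [-0.139, -0.99, -0.001], [0.001, 0.0, -1.0]]
force: [1.5, -1.0, 1.8]
width: -0.0001
time: 3.72
tcp_pos: [0.5019, -0.201, 0.0394]
eef_rot: [[0.99, -0.139, 0.003], [-0.139, -0.99, -0.001], [0.003, 0.001, -1.0]]
force: [1.8, -0.6, 3.6]
width: 0.0006
```

```bash
python3 -m jog '[{"tx":0,"ty":0,"tz":0.02,"rx":0,"ry":0,"rz":0},{"tx":0,"ty":0,"tz":0.04,"rx":0,"ry":0,"rz":0},{"tx":0,"ty":0,"tz":0.04,"rx":0,"ry":0,"rz":0}]'
python3 -m jog '[{"tx":0,"ty":0,"tz":0.015,"rx":0,"ry":0,"rz":0},{"tx":0,"ty":0,"tz":0.03,"rx":0,"ry":0,"rz":0},{"tx":0,"ty":0,"tz":0.03,"rx":0,"ry":0,"rz":0}]'
```

```text
time: 3.97
tcp_pos: [0.5011, -0.2007, 0.0345]
eef_rot: [[0.99, -0.139, 0.0], [-0.139, -0.99, -0.0], [0.0, 0.0, -1.0]]
force: [-0.2, -0.6, -0.1]
width: -0.0002
time: 4.22
tcp_pos: [0.501, -0.2006, 0.0323]
eef_rot: [[0.99, -0.139, -0.0], [-0.139, -0.99, -0.0], [-0.0, 0.0, -1.0]]
force: [-3.3, 2.3, 9.6]
width: 0.0002
```

```bash
python3 -m jog '[{"tx":0,"ty":0,"tz":0.01,"rx":0,"ry":0,"rz":0},{"tx":0,"ty":0,"tz":0.01,"rx":0,"ry":0,"rz":0},{"tx":0,"ty":0,"tz":0.01,"rx":0,"ry":0,"rz":0}]'
python3 -m jog '[{"tx":0,"ty":0,"tz":-0.3,"rx":0,"ry":0,"rz":0},{"tx":0,"ty":0,"tz":-0.7,"rx":0,"ry":0,"rz":0},{"tx":0,"ty":0,"tz":-1,"rx":0,"ry":0,"rz":0}]' 1
python3 -m jog '[{"tx":-0.4,"ty":0,"tz":-0.4,"rx":0,"ry":0,"rz":-0.06},{"tx":-0.8,"ty":0,"tz":-0.7,"rx":0,"ry":0,"rz":-0.12},{"tx":-0.9,"ty":0,"tz":-0.9,"rx":0,"ry":0,"rz":-0.18},{"tx":-0.9,"ty":-0.4,"tz":-0.9,"rx":0,"ry":0,"rz":-0.24},{"tx":-0.9,"ty":-0.8,"tz":-0.9,"rx":0,"ry":0,"rz":-0.3},{"tx":-0.9,"ty":-1,"tz":-0.9,"rx":0,"ry":0,"rz":-0.36},{"tx":-0.9,"ty":-1,"tz":-0.9,"rx":0,"ry":0,"rz":-0.42},{"tx":-0.9,"ty":-1,"tz":-0.9,"rx":0,"ry":0,"rz":-0.48},{"tx":-0.9,"ty":-1,"tz":-0.9,"rx":0,"ry":0,"rz":-0.48}]'
python3 - <<'E'
from h import *
s=robot.observe();print(s['time'],s['tcp_pos'],s['force'],s['joints'])
for c,r in(('scene',(120,220,160,290)),('top',(220,320,320,450))):
    p,d=robot.camera(c);np.save(f'pics/{c}2.npy',d);cv2.imwrite(f'pics/{c}2f.png',p);cv2.imwrite(f'pics/{c}2.png',cv2.resize(p[r[0]:r[1],r[2]:r[3]],None,fx=5.5,fy=5.5,interpolation=3))
E
```

```text
time: 4.47
tcp_pos: [0.501, -0.2007, 0.0321]
eef_rot: [[0.99, -0.139, -0.0], [-0.139, -0.99, -0.0], [-0.0, 0.0, -1.0]]
force: [-6.4, 2.8, 16.4]
width: -0.0
time: 4.72
tcp_pos: [0.5006, -0.2005, 0.132]
eef_rot: [[0.99, -0.139, -0.001], [-0.139, -0.99, 0.0], [-0.001, -0.0, -1.0]]
force: [0.2, -0.3, 0.5]
width: 0.0355
time: 5.47
tcp_pos: [0.4254, -0.0886, 0.2198]
eef_rot: [[0.644, 0.765, -0.001], [0.765, -0.644, 0.0], [-0.001, -0.001, -1.0]]
force: [1.1, -0.7, 0.1]
width: 0.0852
5.4667 [ 0.42540735 -0.08862785  0.21978474] [ 1.0948513  -0.7377718   0.11587146] [-1.66318129e+01 -1.16943460e+01  9.54719221e+01 -1.22821673e-02
  9.62865068e+01  2.34391546e+01]
```

View pics/scene2.png

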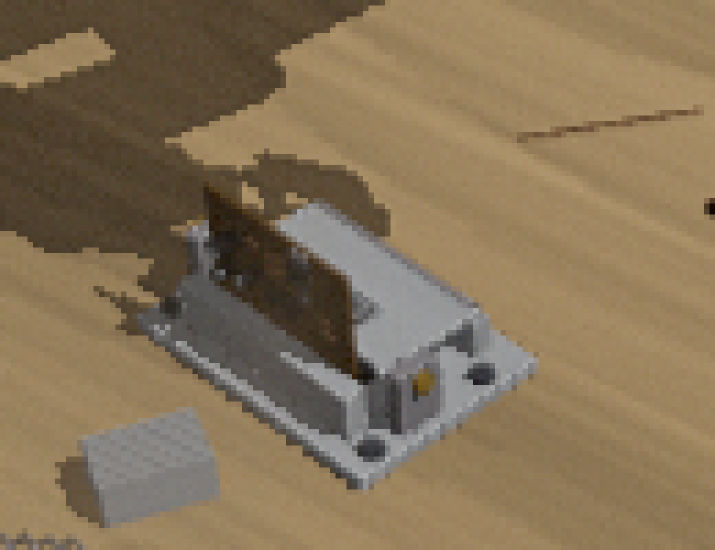

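View pics/top2.png

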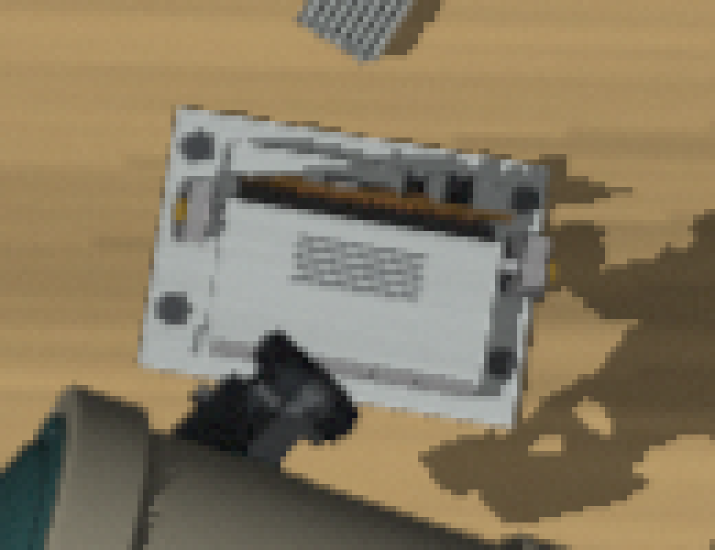

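```bash
python3 - <<'E'
from h import *
np.set_printoptions(precision=4,suppress=True)
yaw=np.radians(-8);R=np.array([[np.cos(yaw),-np.sin(yaw)],[np.sin(yaw),np.cos(yaw)]]);o=np.array([.529,-.2025])
for c in('top','scene'):
    D=np.load(f'pics/{c}2.npy');P=cloud(c,D);img=cv2.imread(f'pics/{c}2f.png').astype(int)
    L=np.concatenate([(P[...,:2]-o)@R,P[...,2:]],-1)*1000  # holder local mm
    x,y,z=L[...,0],L[...,1],L[...,2];ok=D>0
    m=ok&(x>-62)&(x<-8)&(abs(y)<50)&(z>20)&(z<60);q=L[m]
    if m.sum()>50:
        A=np.c_[q[:,0]+66,q[:,1],np.ones(len(q))]
        for _ in range(3):
            s=np.linalg.lstsq(A,q[:,2],rcond=None)[0];r=q[:,2]-A@s;k=abs(r)<6;A,q=A[k],q[k]
        print(c,'plate z=',s,len(q))
    for lo,hi in((50,65),(65,80),(80,95)):
        m=ok&(abs(x)<20)&(abs(y)<60)&(z>lo)&(z<hi);q=L[m]
        if len(q)<5:continue
        s=np.polyfit(q[:,1],q[:,0],1);r=q[:,0]-np.polyval(s,q[:,1])
        print(c,lo,'n',len(q),'x(y)',s,'deg',np.degrees(np.arctan(s[0])),'res',np.percentile(r,[5,50,95]),'y',np.percentile(q[:,1],[0,2,98,100]),'z max',np.percentile(q[:,2],95))
    m=ok&(z>4)&(z<12)&(x>-110)&(x<80)&(abs(y)<95)
    q=L[m]
    print(c,'base x,y',np.percentile(q[:,0],[1,99]),np.percentile(q[:,1],[1,99]))
E
python3 - <<'E'
import sys;sys.path.insert(0,'.')
from h import *
a=cv2.imread('pics/top2f.png')
k=np.array([[.0]])
g=cv2.cvtColor(a,cv2.COLOR_BGR2HSV)
cv2.imwrite('pics/t2z.png',cv2.resize(a[245:265,355:420],None,fx=12,fy=12,interpolation=0))
a=cv2.imread('pics/scene2f.png');cv2.imwrite('pics/s2z.png',cv2.resize(a[145:195,190:250],None,fx=12,fy=12,interpolation=0))
E
```

```text
top plate z= [ 0.0216 -0.0048 32.8508] 1174
top 50 n 33 x(y) [-0.0778  1.9258] deg -4.446332845246468 res [-7.4446  0.656   6.3467] y [-40.4947 -33.1211  39.3571  42.7829] z max 62.51198315441718
top 65 n 54 x(y) [-0.1342  0.8819] deg -7.642688712621863 res [-6.0351 -0.0878  5.7881] y [-39.3789 -38.1018  42.2351  42.9567] z max 79.16291430911424
top 80 n 78 x(y) [ 0.0058 -1.6301] deg 0.3324634312484298 res [-1.773  -0.0788  2.4856] y [-45.9839 -42.436   39.1195  42.2144] z max 91.12168129966157
top base x,y [-90.2912  75.2467] [-85.0553  81.5908]
scene plate z= [ 0.0304 -0.0074 34.2976] 373
scene 50 n 126 x(y) [-0.0549  3.0954] deg -3.13988033623967 res [-4.3099 -0.4464  5.6571] y [-47.9969 -40.7271  41.5499  43.1455] z max 64.52002871884403
scene 65 n 126 x(y) [-0.0471  2.9199] deg -2.695556057241383 res [-4.3817 -0.697   7.9014] y [-45.0533 -43.6554  42.4744  42.8715] z max 78.95545944787378
scene 80 n 122 x(y) [0.0056 1.2402] deg 0.3185768230673498 res [-2.8744 -0.3392  3.0366] y [-47.0944 -44.8825  43.471   43.758 ] z max 91.29119630228959
scene base x,y [-105.9957   77.2225] [-90.1617  92.0383]
```

View pics/t2z.png

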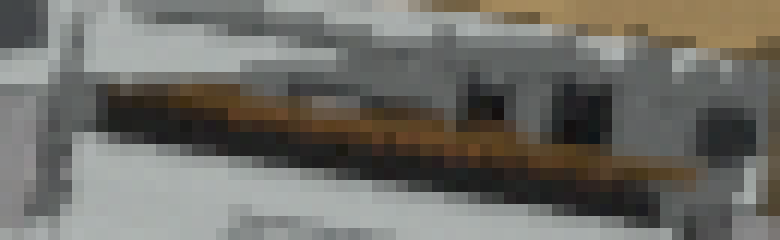

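View pics/s2z.png

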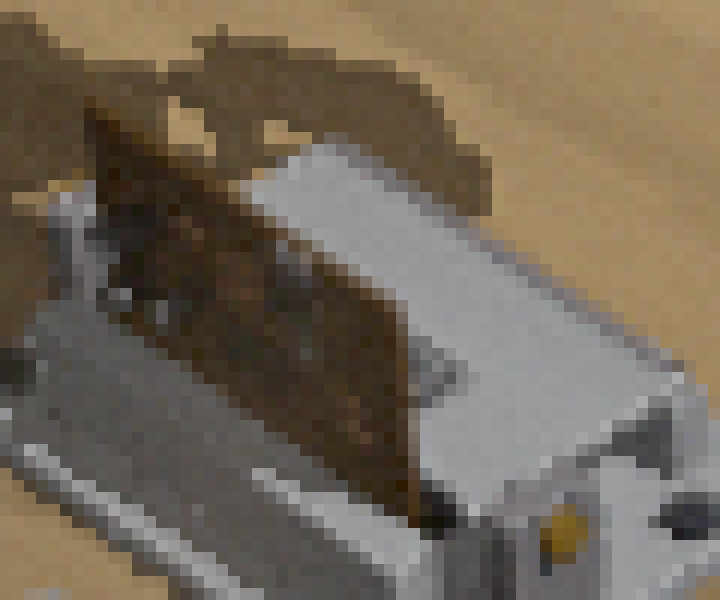

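The plate is shut: its top is about 33 mm high with no more than 0.03 rad of slope, and it is holding. Now I'll move to the clamp.

```bash
python3 -m jog '[{"tx":0.35,"ty":-0.1,"tz":0,"rx":0,"ry":0,"rz":0},{"tx":0.7,"ty":-0.2,"tz":0,"rx":0,"ry":0,"rz":0},{"tx":0.94,"ty":-0.28,"tz":0,"rx":0,"ry":0,"rz":0}]'
python3 -m jog '[{"tx":0.35,"ty":-0.1,"tz":0,"rx":0,"ry":0,"rz":0},{"tx":0.7,"ty":-0.2,"tz":0,"rx":0,"ry":0,"rz":0},{"tx":0.94,"ty":-0.28,"tz":0,"rx":0,"ry":0,"rz":0}]'
python3 -m jog '[{"tx":0.3,"ty":-0.1,"tz":0,"rx":0,"ry":0,"rz":-0.06},{"tx":0.6,"ty":-0.2,"tz":0,"rx":0,"ry":0,"rz":-0.12},{"tx":0.94,"ty":-0.28,"tz":0,"rx":0,"ry":0,"rz":-0.18},{"tx":0.94,"ty":-0.28,"tz":0,"rx":0,"ry":0,"rz":-0.24},{"tx":0.94,"ty":-0.28,"tz":0,"rx":0,"ry":0,"rz":-0.3},{"tx":0.94,"ty":-0.28,"tz":0,"rx":0,"ry":0,"rz":-0.307},{"tx":0.94,"ty":-0.28,"tz":0,"rx":0,"ry":0,"rz":-0.307}]'
python3 - <<'E'
from h import *
s=robot.observe();print(s['time'],s['tcp_pos'],s['eef_rot'][:,0],s['joints'])
for c,r in(('scene',(120,280,270,430)),('top',(180,300,140,280))):
    p,d=robot.camera(c);cv2.imwrite(f'pics/{c}3.png',cv2.resize(p[r[0]:r[1],r[2]:r[3]],None,fx=4.5,fy=4.5,interpolation=3)[:600])
E
```

```text
time: 5.82
tcp_pos: [0.4658, 0.0021, 0.22]
eef_rot: [[0.652, 0.758, -0.0], [0.758, -0.652, 0.0], [0.0, -0.001, -1.0]]
force: [0.4, -0.7, 0.3]
width: 0.0854
time: 6.07
tcp_pos: [0.5055, 0.0925, 0.2198]
eef_rot: [[0.651, 0.759, -0.001], [0.759, -0.651, 0.0], [-0.0, -0.001, -1.0]]
force: [-0.1, -0.5, 0.5]
width: 0.0854
time: 6.65
tcp_pos: [0.5445, 0.1798, 0.2199]
eef_rot: [[0.067, 0.998, -0.001], [0.998, -0.067, -0.0], [-0.0, -0.001, -1.0]]
force: [-0.4, 0.2, 0.4]
width: 0.0856
6.65 [0.54448308 0.17976128 0.21987754] [ 6.70657447e-02  9.97748493e-01 -3.60630450e-04] [ 1.45843400e+01  1.10552908e+01  7.27998563e+01 -7.08666341e-03
  9.61890690e+01  1.84290567e+01]
```

View pics/scene3.png

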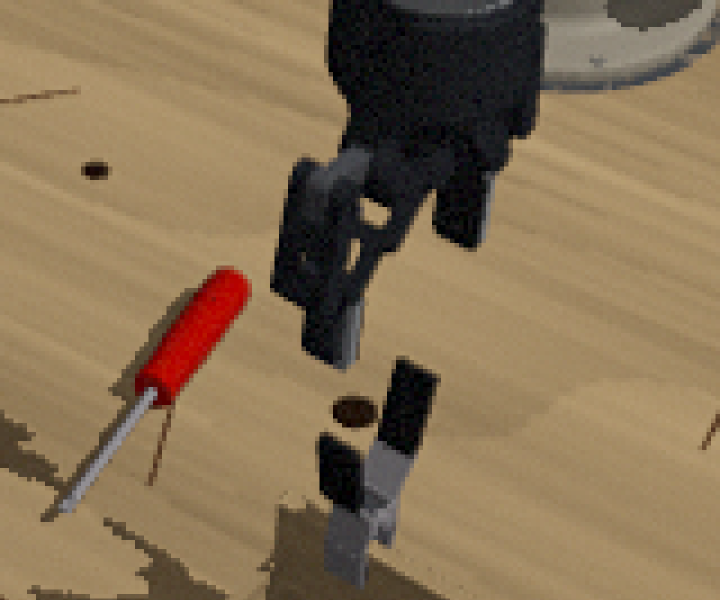

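View pics/top3.png

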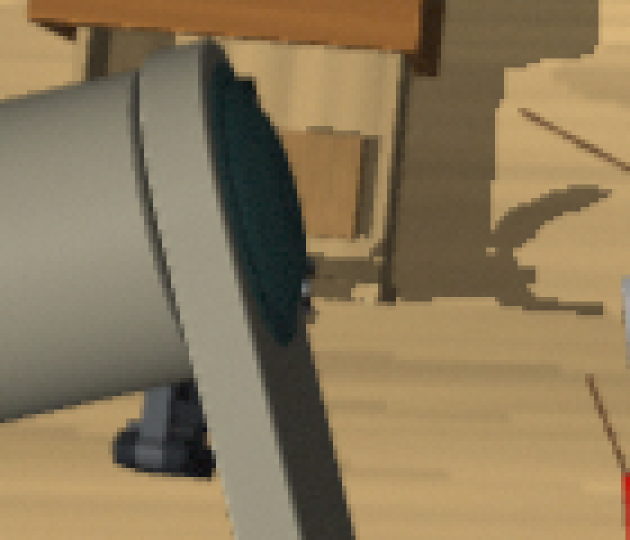

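In the scene view the open fingers straddle the clamp handles, with the handles at (340..435, 360..510). I'll descend 90 mm.

```bash
python3 -m jog '[{"tx":0,"ty":0,"tz":0.2,"rx":0,"ry":0,"rz":0},{"tx":0,"ty":0,"tz":0.4,"rx":0,"ry":0,"rz":0},{"tx":0,"ty":0,"tz":0.6,"rx":0,"ry":0,"rz":0},{"tx":0,"ty":0,"tz":0.75,"rx":0,"ry":0,"rz":0},{"tx":0,"ty":0,"tz":0.9,"rx":0,"ry":0,"rz":0},{"tx":0,"ty":0,"tz":0.9,"rx":0,"ry":0,"rz":0}]'
python3 - <<'E'
from h import *
s=robot.observe();print(s['time'],s['tcp_pos'],s['force'])
for c,r in(('scene',(160,280,290,420)),):
    p,d=robot.camera(c);cv2.imwrite(f'pics/{c}4.png',cv2.resize(p[r[0]:r[1],r[2]:r[3]],None,fx=5,fy=5,interpolation=3))
E
```

```text
time: 7.25
tcp_pos: [0.5428, 0.1792, 0.1269]
eef_rot: [[0.066, 0.998, -0.005], [0.998, -0.066, -0.001], [-0.002, -0.005, -1.0]]
force: [-0.6, -0.4, -1.7]
width: 0.0856
7.25 [0.54284636 0.17923839 0.12685359] [-0.59506597 -0.35615853 -1.6811911 ]
```

View pics/scene4.png

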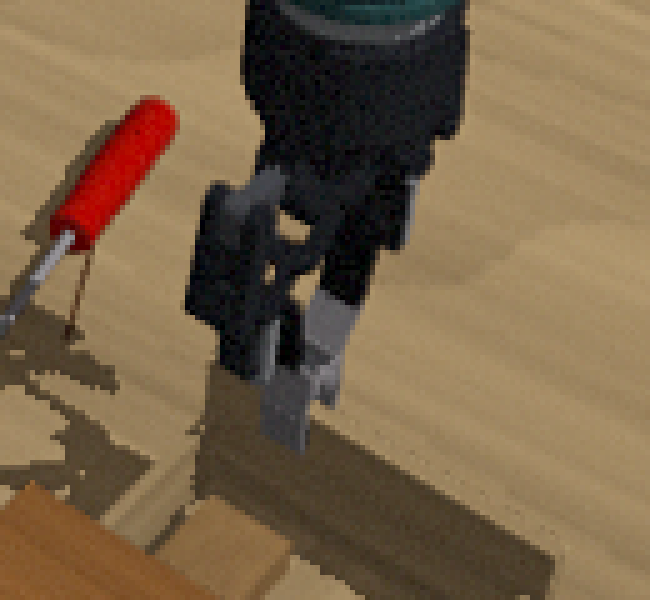

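```bash
python3 -m jog '[{"tx":0,"ty":0,"tz":0,"rx":0,"ry":0,"rz":0},{"tx":0,"ty":0,"tz":0,"rx":0,"ry":0,"rz":0},{"tx":0,"ty":0,"tz":-0.02,"rx":0,"ry":0,"rz":0},{"tx":0,"ty":0,"tz":-0.04,"rx":0,"ry":0,"rz":0},{"tx":0,"ty":0,"tz":-0.04,"rx":0,"ry":0,"rz":0},{"tx":0,"ty":0,"tz":-0.04,"rx":0,"ry":0,"rz":0},{"tx":0,"ty":0,"tz":-0.04,"rx":0,"ry":0,"rz":0}]' 0 45
python3 - <<'E'
from h import *
s=robot.observe();print(s['time'],s['tcp_pos'],s['force'],s['ft_torque'],s['width'])
for c,r in(('scene',(160,280,290,420)),):
    p,d=robot.camera(c);cv2.imwrite(f'pics/{c}5.png',cv2.resize(p[r[0]:r[1],r[2]:r[3]],None,fx=5,fy=5,interpolation=3))
E
```

```text
time: 7.88
tcp_pos: [0.5444, 0.1801, 0.1344]
eef_rot: [[0.062, 0.998, 0.0], [0.998, -0.062, -0.0], [-0.0, 0.0, -1.0]]
force: [0.1, 0.1, -0.8]
width: 0.0351
7.8833 [0.54444991 0.18013249 0.13436369] [ 0.0641043   0.11935332 -0.81863709] [-0.02502844  0.02438969  0.05868425] 0.03505828797318623
```

View pics/scene5.png

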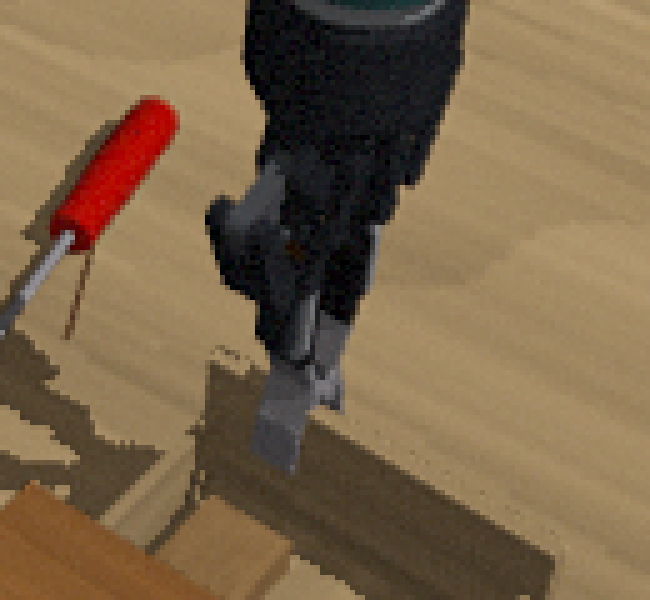

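The clamp is squeezed to its stop (35 mm at the pads), with the jaws opened off the panel. I'll lift straight up.

```bash
python3 -m jog '[{"tx":0,"ty":0,"tz":-0.05,"rx":0,"ry":0,"rz":0},{"tx":0,"ty":0,"tz":-0.15,"rx":0,"ry":0,"rz":0},{"tx":0,"ty":0,"tz":-0.3,"rx":0,"ry":0,"rz":0},{"tx":0,"ty":0,"tz":-0.5,"rx":0,"ry":0,"rz":0},{"tx":0,"ty":0,"tz":-0.7,"rx":0,"ry":0,"rz":0},{"tx":0,"ty":0,"tz":-0.75,"rx":0,"ry":0,"rz":0},{"tx":0,"ty":0,"tz":-0.75,"rx":0,"ry":0,"rz":0},{"tx":0,"ty":0,"tz":-0.75,"rx":0,"ry":0,"rz":0}]'
python3 - <<'E'
from h import *
np.set_printoptions(precision=4,suppress=True)
s=robot.observe();print(s['time'],s['tcp_pos'],s['force'],s['ft_torque'],s['width'])
for c,r in(('scene',(140,260,290,420)),):
    p,d=robot.camera(c);np.save(f'pics/{c}6.npy',d);cv2.imwrite(f'pics/{c}6f.png',p);cv2.imwrite(f'pics/{c}6.png',cv2.resize(p[r[0]:r[1],r[2]:r[3]],None,fx=5,fy=5,interpolation=3))
    P=cloud(c,d);t=s['tcp_pos'];x,y,z=[P[...,i] for i in range(3)]
    m=(d>0)&(abs(x-t[0])<.04)&(abs(y-t[1])<.03)&(z>.11)&(z<.21)
    print('P relative to tcp');
    for lo in np.arange(.11,.21,.006):
        k=m&(z>=lo)&(z<lo+.006)
        if k.sum():print(round(lo,3),k.sum(),P[k].min(0)-t,P[k].max(0)-t)
E
```

```text
time: 8.6
tcp_pos: [0.5444, 0.1801, 0.2089]
eef_rot: [[0.062, 0.998, -0.0], [0.998, -0.062, -0.0], [-0.0, -0.0, -1.0]]
force: [0.2, 0.5, -1.8]
width: 0.0349
8.6 [0.5444 0.1801 0.2089] [ 0.2444  0.501  -1.8122] [-0.0623  0.0039 -0.0081] 0.03493564556349957
P relative to tcp
0.134 7 [-0.0182 -0.0095 -0.072 ] [ 0.0159  0.0086 -0.0694]
0.14 42 [-0.0184 -0.0125 -0.0685] [ 0.0187  0.0106 -0.0629]
0.146 35 [-0.0182 -0.0104 -0.0628] [ 0.0191  0.0098 -0.0569]
0.152 31 [-0.0173 -0.0117 -0.0568] [ 0.0185  0.0103 -0.0509]
0.158 30 [-0.0135 -0.0119 -0.0509] [ 0.0179  0.0105 -0.0452]
0.164 34 [-0.0156 -0.0115 -0.0449] [ 0.0173  0.0102 -0.0389]
0.17 49 [-0.0122 -0.011  -0.0386] [ 0.0152  0.0121 -0.0329]
0.176 55 [-0.008  -0.0115 -0.0328] [ 0.013   0.0125 -0.0271]
0.182 33 [-0.0097 -0.0122 -0.0268] [ 0.0126  0.0101 -0.0211]
0.188 39 [-0.0128 -0.0105 -0.0209] [ 0.0137  0.0101 -0.0149]
0.194 30 [-0.0146 -0.0103 -0.0148] [ 0.0155  0.01   -0.0092]
0.2 34 [-0.0171 -0.0114 -0.0084] [ 0.0191  0.01   -0.0031]
0.206 19 [-0.0158 -0.0038 -0.0029] [0.0205 0.0104 0.0011]
```

View pics/scene6.png

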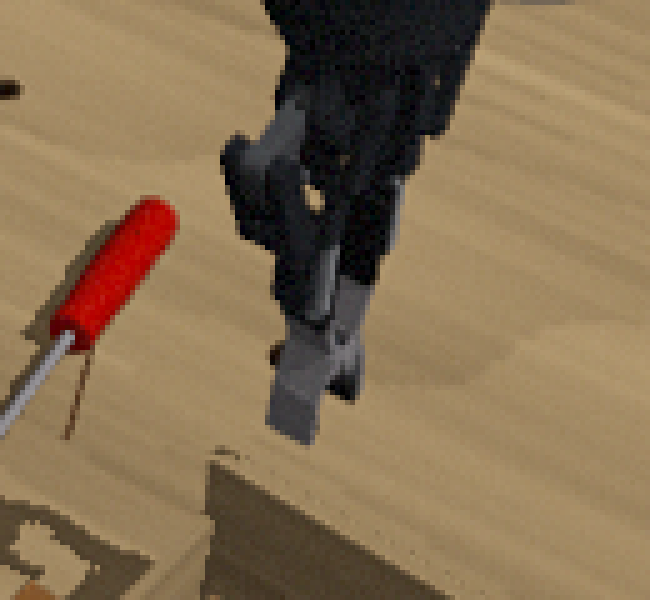

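Measured from the scene view, the jaw tips are 70 mm below the TCP and centred on it, and the clamp hangs vertical. Next I'll carry it over.

```bash
python3 -m jog '[{"tx":-0.1,"ty":0,"tz":0,"rx":0,"ry":0,"rz":0},{"tx":-0.3,"ty":0,"tz":0,"rx":0,"ry":0,"rz":0.01},{"tx":-0.6,"ty":0.02,"tz":0,"rx":0,"ry":0,"rz":0.02},{"tx":-0.9,"ty":0.03,"tz":0,"rx":0,"ry":0,"rz":0.039}]'
python3 - <<'E'
from cell import robot
s=robot.observe();print(s['time'],s['tcp_pos'],s['eef_rot'],s['width'])
E
```

```text
time: 8.98
tcp_pos: [0.5412, 0.0888, 0.2079]
eef_rot: [[0.143, 0.99, -0.002], [0.99, -0.143, -0.001], [-0.001, -0.002, -1.0]]
force: [0.7, 0.7, -0.7]
width: 0.035
8.9833 [0.54117213 0.08883859 0.20786493] [[ 1.42730302e-01  9.89759226e-01 -2.17611394e-03]
 [ 9.89761221e-01 -1.42731870e-01 -5.82585710e-04]
 [-8.87220394e-04 -2.07068055e-03 -9.99997463e-01]] 0.03504512593737621
```

```bash
python3 -m jog '[{"tx":-0.3,"ty":0.03,"tz":0,"rx":0,"ry":0,"rz":0},{"tx":-0.6,"ty":0.06,"tz":0,"rx":0,"ry":0,"rz":0},{"tx":-0.91,"ty":0.1,"tz":0,"rx":0,"ry":0,"rz":0}]'
python3 -m jog '[{"tx":-0.3,"ty":0.03,"tz":0,"rx":0,"ry":0,"rz":0},{"tx":-0.6,"ty":0.06,"tz":0,"rx":0,"ry":0,"rz":0},{"tx":-0.91,"ty":0.1,"tz":0,"rx":0,"ry":0,"rz":0}]'
python3 -m jog '[{"tx":-0.3,"ty":0.03,"tz":0,"rx":0,"ry":0,"rz":0},{"tx":-0.6,"ty":0.06,"tz":0,"rx":0,"ry":0,"rz":0},{"tx":-0.8,"ty":0.1,"tz":0,"rx":0,"ry":0,"rz":0},{"tx":-0.91,"ty":0.1,"tz":0,"rx":0,"ry":0,"rz":0},{"tx":-0.91,"ty":0.1,"tz":0,"rx":0,"ry":0,"rz":0},{"tx":-0.91,"ty":0.1,"tz":0,"rx":0,"ry":0,"rz":0}]'
cat > look.py <<'E'
from h import *
import sys
np.set_printoptions(precision=4,suppress=True)
n=sys.argv[1];s=robot.observe();t=s['tcp_pos'];print(s['time'],t,s['eef_rot'][:,1],s['force'],s['width'])
yaw=np.radians(-8.2);R=np.array([[np.cos(yaw),-np.sin(yaw)],[np.sin(yaw),np.cos(yaw)]])
for c,r in(('scene',(80,220,150,300)),('top',(190,290,320,450))):
    p,d=robot.camera(c);np.save(f'pics/{c}{n}.npy',d);cv2.imwrite(f'pics/{c}{n}f.png',p)
    cv2.imwrite(f'pics/{c}{n}.png',cv2.resize(p[r[0]:r[1],r[2]:r[3]],None,fx=4.2,fy=4.2,interpolation=3))
    P=cloud(c,d);L=np.concatenate([(P[...,:2]-t[:2])@R,P[...,2:]-t[2]],-1)*1000
    # clamp jaws
    x,y,z=[L[...,i] for i in range(3)]
    m=(d>0)&(abs(x)<30)&(abs(y)<22)&(z>-74)&(z<-22)&(P[...,2]>.095)
    for a,b in((-74,-60),(-60,-48),(-48,-36)):
        k=m&(z>=a)&(z<b)
        if k.sum()>5:
            print(c,'clamp',a,k.sum(),'min',np.percentile(L[k],3,axis=0),'max',np.percentile(L[k],97,axis=0))
    k=(d>0)&(P[...,2]>.081)&(P[...,2]<.092)&(abs(x)<12)&(y<45)&(y>-75)
    q=L[k];b=np.polyfit(q[:,1],q[:,0],1)
    print(c,'board edge rel tcp: x at y=0',b[1],'deg',np.degrees(np.arctan(b[0])),'y',np.percentile(q[:,1],[1,99]),'n',len(q),'xspread',np.percentile(q[:,0]-np.polyval(b,q[:,1]),[5,95]))
E
python3 look.py 7
```

```text
time: 9.23
tcp_pos: [0.5378, -0.0033, 0.2081]
eef_rot: [[0.143, 0.99, -0.002], [0.99, -0.143, -0.0], [-0.0, -0.002, -1.0]]
force: [0.3, 0.6, -1.1]
width: 0.0351
time: 9.48
tcp_pos: [0.5345, -0.0948, 0.2081]
eef_rot: [[0.143, 0.99, -0.002], [0.99, -0.143, 0.0], [-0.0, -0.002, -1.0]]
force: [0.1, -0.2, -1.1]
width: 0.0349
time: 9.98
tcp_pos: [0.532, -0.1842, 0.2086]
eef_rot: [[0.144, 0.99, -0.001], [0.99, -0.144, 0.001], [0.001, -0.001, -1.0]]
force: [0.5, -0.4, -1.3]
width: 0.0353
9.9833 [ 0.532  -0.1842  0.2086] [ 0.9896 -0.1438 -0.0013] [ 0.4821 -0.3763 -1.2856] 0.03533879275658053
scene clamp -74 49 min [-16.534   -9.6776 -69.527 ] max [ 18.0714  10.8055 -60.3217]
scene clamp -60 60 min [-17.3933 -10.3476 -59.4551] max [ 18.4097  11.3373 -48.6821]
scene clamp -48 57 min [-14.7379  -9.4176 -46.9774] max [ 16.5264  11.9851 -36.3108]
scene board edge rel tcp: x at y=0 0.732631859505072 deg -0.22450560407273476 y [-64.7624  25.1411] n 104 xspread [-3.2675  3.1557]
top clamp -74 10 min [-19.2      6.9778 -66.6896] max [ 15.6141   9.9835 -60.2015]
top clamp -48 9 min [ -1.7514   7.9332 -44.0949] max [ 13.2859  12.7389 -36.1749]
top board edge rel tcp: x at y=0 -1.583412891773945 deg -3.257707788578598 y [-5.1105 23.345 ] n 26 xspread [-1.7295  2.4864]
```

View pics/scene7.png

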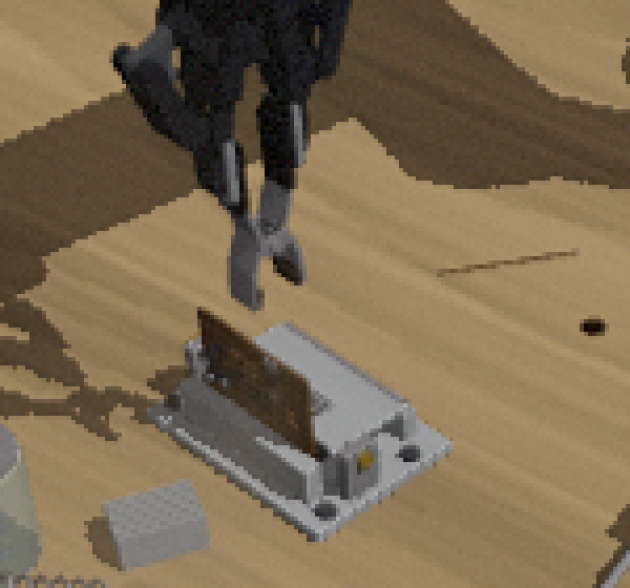

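View pics/top7.png

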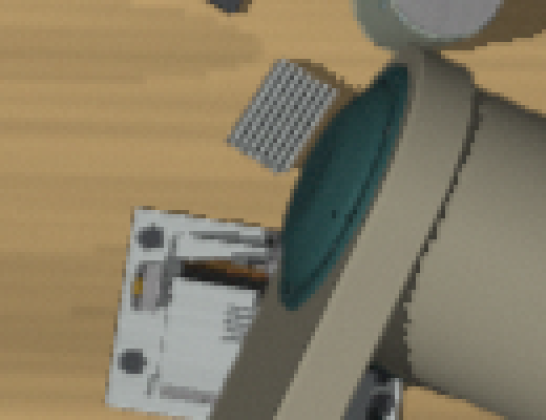

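In the scene view the jaws are at (245..300, 230..305) above the board. Both cameras put the jaw middle about on the board's middle plane. It should be 2 mm toward the parts and about 2.5 mm toward -y. I'll correct that and lower the clamp until the tips are just above the edge.

```bash
python3 -m jog '[{"tx":-0.02,"ty":0.02,"tz":0.1,"rx":0,"ry":0,"rz":0},{"tx":-0.025,"ty":0.018,"tz":0.3,"rx":0,"ry":0,"rz":0},{"tx":-0.025,"ty":0.018,"tz":0.45,"rx":0,"ry":0,"rz":0},{"tx":-0.025,"ty":0.018,"tz":0.5,"rx":0,"ry":0,"rz":0},{"tx":-0.025,"ty":0.018,"tz":0.5,"rx":0,"ry":0,"rz":0},{"tx":-0.025,"ty":0.018,"tz":0.5,"rx":0,"ry":0,"rz":0}]'
python3 look.py 8
python3 - <<'E'
import cv2
a=cv2.imread('pics/scene8f.png');cv2.imwrite('pics/s8z.png',cv2.resize(a[120:200,180:260],None,fx=7.5,fy=7.5,interpolation=3))
E
```

```text
time: 10.58
tcp_pos: [0.5341, -0.1867, 0.1595]
eef_rot: [[0.142, 0.99, 0.0], [0.99, -0.142, -0.0], [-0.0, 0.0, -1.0]]
force: [0.3, -1.2, -1.0]
width: 0.0354
10.5833 [ 0.5341 -0.1867  0.1595] [ 0.9898 -0.1424  0.0001] [ 0.2543 -1.1566 -0.9737] 0.035423453752776037
scene clamp -74 23 min [-15.7187  -9.9758 -64.4609] max [ 17.9036   9.1746 -60.1981]
scene clamp -60 55 min [-17.1093  -8.4833 -59.6425] max [ 17.9443   9.6709 -48.294 ]
scene clamp -48 53 min [-14.3713  -9.2831 -47.1911] max [ 17.8159  11.1536 -36.4521]
scene board edge rel tcp: x at y=0 -1.6418460235263126 deg 0.1822268765081875 y [-62.8985  27.2706] n 81 xspread [-3.3802  3.76  ]
top board edge rel tcp: x at y=0 -4.935458104963904 deg -0.2399836530839062 y [ 5.0941 25.459 ] n 18 xspread [-1.427   1.2478]
```

View pics/s8z.png

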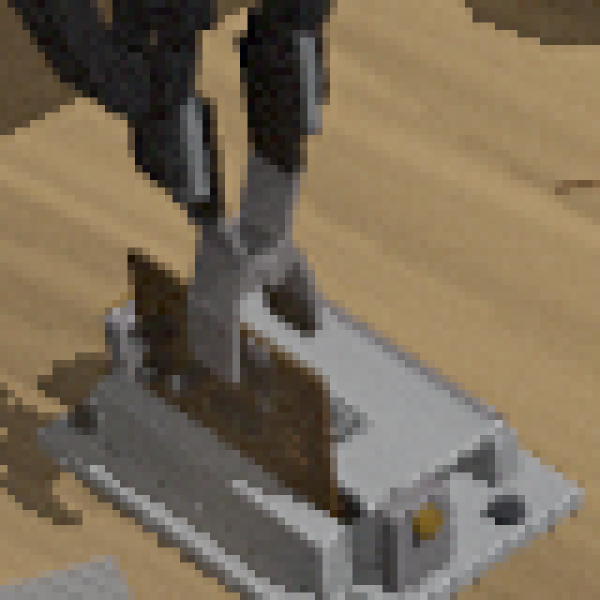

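Run:
```python
from h import *
D=np.load('pics/scene2.npy');P=cloud('scene',D)
yaw=np.radians(-8.2);R=np.array([[np.cos(yaw),-np.sin(yaw)],[np.sin(yaw),np.cos(yaw)]])
c=np.array([.5341,-.1867])-R@np.array([.002,.018])
for v in range(160,176):
    print(v,[tuple(np.r_[(P[v,u,:2]-c)@R,P[v,u,2]].__mul__(1000).round().astype(int)) for u in(210,212,214,216,218)])
a=cv2.imread('pics/scene2f.png');print(a[162:174,208:222].sum(2)//3)
```

```text
160 [(np.int64(-42), np.int64(-54), np.int64(38)), (np.int64(-47), np.int64(-53), np.int64(36)), (np.int64(-51), np.int64(-50), np.int64(35)), (np.int64(-55), np.int64(-47), np.int64(34)), (np.int64(-59), np.int64(-45), np.int64(33))]
161 [(np.int64(-3), np.int64(-2), np.int64(88)), (np.int64(-46), np.int64(-53), np.int64(33)), (np.int64(-48), np.int64(-47), np.int64(35)), (np.int64(-52), np.int64(-44), np.int64(34)), (np.int64(-54), np.int64(-39), np.int64(36))]
162 [(np.int64(-1), np.int64(0), np.int64(88)), (np.int64(-43), np.int64(-48), np.int64(34)), (np.int64(-46), np.int64(-45), np.int64(34)), (np.int64(-50), np.int64(-41), np.int64(34)), (np.int64(-53), np.int64(-38), np.int64(34))]
163 [(np.int64(1), np.int64(3), np.int64(88)), (np.int64(0), np.int64(8), np.int64(90)), (np.int64(-41), np.int64(-38), np.int64(38)), (np.int64(-48), np.int64(-39), np.int64(33)), (np.int64(-50), np.int64(-34), np.int64(34))]
164 [(np.int64(0), np.int64(1), np.int64(83)), (np.int64(0), np.int64(9), np.int64(88)), (np.int64(-1), np.int64(15), np.int64(91)), (np.int64(-45), np.int64(-36), np.int64(
[... 2475 characters left out ...]
6  70 104 142 156 152 151 152 150 150 149 149 153]
 [ 42  39  41  54  93 129 158 150 149 149 151 151 152 151]
 [ 45  43  44  39  47  74 113 140 157 153 151 150 149 152]
 [ 44  38  34  41  52 103  67  87 130 155 152 149 152 149]
 [ 54  52  49  47  51  84  83 104  78 113 146 156 150 151]
 [ 46  51  53  52  43  53  69  84  47  64  91 129 159 153]
 [ 48  51  50  48  40  49  49  62  54  38  55  80 113 146]
 [ 50  55  60  54  43  40  45  47  44  47  43  46  64  96]
 [ 42  48  48  49  45  37  42  41  57  44  47  45  40  47]
 [ 43  40  47  48  40  50  47  45  55  47  50  47  42  41]
 [ 42  42  45  44  52  47  51  53  47  47  45  44  43  40]
 [ 41  43  42  41  39  52  53  57  52  44  48  46  35  43]]
```

The transistor shows at board y of about 18 mm with its face at x of about 4 to 5 mm, which agrees with the target. I'll lower the last 11 mm.

```bash
python3 -m jog '[{"tx":0,"ty":0,"tz":0.04,"rx":0,"ry":0,"rz":0},{"tx":0,"ty":0,"tz":0.08,"rx":0,"ry":0,"rz":0},{"tx":0,"ty":0,"tz":0.11,"rx":0,"ry":0,"rz":0},{"tx":0,"ty":0,"tz":0.11,"rx":0,"ry":0,"rz":0},{"tx":0,"ty":0,"tz":0.11,"rx":0,"ry":0,"rz":0},{"tx":0,"ty":0,"tz":0.11,"rx":0,"ry":0,"rz":0}]'
sed -i 's/(P\[...,2\]>.095)/(P[...,2]>.06)/' look.py
python3 look.py 9
python3 - <<'E'
import sys;sys.path.insert(0,'.')
from h import *
a=cv2.imread('pics/scene9f.png')
cv2.imwrite('pics/s9z.png',cv2.resize(a[120:200,180:260],None,fx=7.5,fy=7.5,interpolation=3))
# z of near jaw: points with local x 12..22
D=np.load('pics/scene9.npy');P=cloud('scene',D);t=robot.observe()['tcp_pos']
yaw=np.radians(-8.2);R=np.array([[np.cos(yaw),-np.sin(yaw)],[np.sin(yaw),np.cos(yaw)]])
L=(P[...,:2]-t[:2])@R
m=(L[...,0]>9)&(L[...,0]<24)&(abs(L[...,1])<11)&(P[...,2]>.06)&(P[...,2]<.11)&(D>0)
print('near jaw z',np.sort(P[m][:,2])[:8],'x',np.percentile(L[m][:,0],[3,50,97]))
m=(L[...,0]<-7)&(L[...,0]>-24)&(abs(L[...,1])<14)&(P[...,2]>.06)&(P[...,2]<.11)&(D>0)
print('far jaw z',np.sort(P[m][:,2])[:6],'x',np.percentile(L[m][:,0],[3,50,97]) if m.sum() else 0)
m=(D>0)&(P[...,2]>.06)&(P[...,2]<.086)&(abs(L[...,0])<12)&(L[...,1]<45)&(L[...,1]>-75)
q=L[m]; 
for a,b in((-62,-40),(-40,-12),(12,30)):
    k=(q[:,1]>a)&(q[:,1]<b);print('board face x',a,b,k.sum(),np.median(q[k][:,0]))
E
```

```text
time: 11.18
tcp_pos: [0.5339, -0.1872, 0.1484]
eef_rot: [[0.143, 0.99, 0.0], [0.99, -0.143, -0.0], [-0.0, 0.0, -1.0]]
force: [0.3, -0.5, -1.3]
width: 0.0351
11.1833 [ 0.5339 -0.1872  0.1484] [ 0.9897 -0.1432  0.0001] [ 0.3088 -0.5014 -1.3172] 0.035130764451152305
scene clamp -74 84 min [-16.727  -9.938 -73.277] max [ 18.2511  19.445  -60.5856]
scene clamp -60 78 min [-17.4092  -8.4584 -59.8757] max [ 18.0164  19.3283 -49.0829]
scene clamp -48 52 min [-14.2213 -11.202  -47.0758] max [ 16.0706  10.4398 -36.1424]
scene board edge rel tcp: x at y=0 -2.23305395066602 deg -0.8887995838334145 y [-61.2625  27.5538] n 94 xspread [-7.911  4.824]
top clamp -74 15 min [ -6.3103   7.724  -63.0318] max [ 12.8488  21.1976 -60.1779]
top board edge rel tcp: x at y=0 1.9529115912283246 deg -18.56017638205542 y [ 7.6826 26.0795] n 18 xspread [-5.0483  9.4867]Traceback (most recent call last):
  File "<stdin>", line 10, in <module>
    return _quantile_unchecked(
        a, q, axis, out, overwrite_input, method, keepdims, weights)
    return _ureduce(a,
                    func=_quantile_ureduce_func,
    ...<5 lines>...
                    overwrite_input=overwrite_input,
                    method=method)
    r = func(a, **kwargs)
    result = _quantile(arr,
                       quantiles=q,
    ...<2 lines>...
                       out=out,
                       weights=wgt)
    slices_having_nans = np.isnan(arr[-1, ...])
                                  ~~~^^^^^^^^^
IndexError: index -1 is out of bounds for axis 0 with size 0
```

View pics/s9z.png

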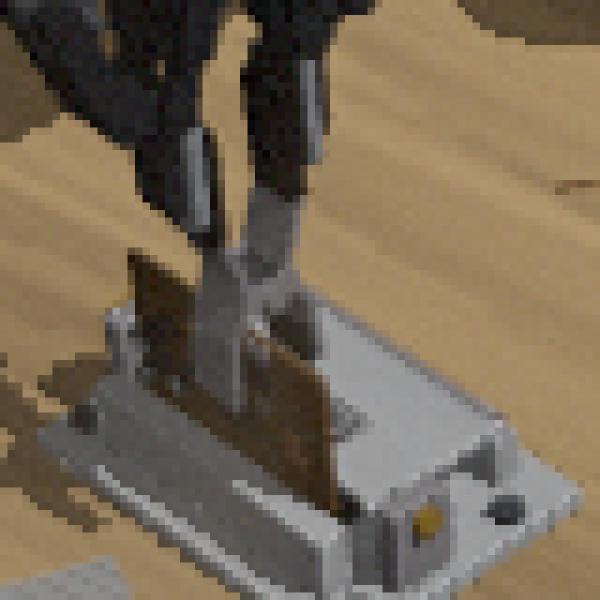

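View pics/top9.png

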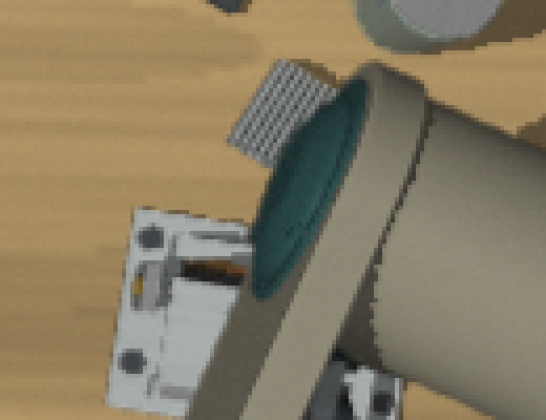

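Run:
```python
from h import *
np.set_printoptions(precision=1,suppress=True)
D=np.load('pics/scene9.npy');P=cloud('scene',D)*1000;t=robot.observe()['tcp_pos']*1000
yaw=np.radians(-8.2);R=np.array([[np.cos(yaw),-np.sin(yaw)],[np.sin(yaw),np.cos(yaw)]])
L=(P[...,:2]-t[:2])@R;x,y,z=L[...,0],L[...,1],P[...,2]
m=(x>9)&(x<24)&(abs(y)<12)&(z>60)&(z<110)&(D>0)
print('near jaw z',np.sort(z[m])[:10],'x',np.percentile(x[m],[3,50,97]),'y',np.percentile(y[m],[2,98]))
m=(x<-7)&(x>-24)&(abs(y)<14)&(z>60)&(z<110)&(D>0)
print('far jaw',m.sum(),np.sort(z[m])[:6],np.percentile(x[m],[3,50,97]))
for a,b in((-62,-40),(-40,-12),(12,30)):
    k=(D>0)&(z>60)&(z<84)&(abs(x)<12)&(y>a)&(y<b);print('face x',a,k.sum(),np.median(x[k]))
k=(D>0)&(z>60)&(z<95)&(abs(x)<8)&(y>-80)&(y<45);print('board y',np.percentile(y[k],[.5,99.5]),'ztop',np.percentile(z[k],[97,99]))
m=(D>0)&(x>-55)&(x<-15)&(y<32)&(y>12)&(z<50)&(z>20);print('plate z',np.median(z[m]),m.sum())
print(robot.observe()['force'],robot.observe()['width'])
```

```text
near jaw z [78.4 79.7 80.2 80.8 81.6 81.8 81.8 82.  82.3 82.7] x [10.8 15.5 18.1] y [-11.2  10.7]
far jaw 53 [77.1 79.  79.6 79.9 79.9 80.1] [-18.1 -14.1  -9.5]
face x -62 48 -0.1631748845063469
face x -40 20 0.4064260061252114
face x 12 40 -1.9747433398860221
board y [-64.9  28.5] ztop [92.  92.4]
plate z 35.501122565095955 92
[ 0.2  0.4 -0.4] 0.035368442634502756
```

```bash
python3 -c "
from cell import robot
print(robot.sign_off());s=robot.observe();print(s['time'],s['width'],s['force'])"
```

```text
the job is handed in; nothing more can be done
None
the job is handed in; nothing more can be done
```

The job is handed in: the board is locked in and the clamp is held open over the transistor. It took about 11.3 s of the allowed 61 s. I get no verdict back, so these are my own last readings.

- **Plate:** I pressed it down with closed fingers. The force dropped as the catch snapped over, and it then read 16 N against the shut plate. After I backed off it stayed shut. The slope measured 0.02–0.03 rad, within camera noise.
- **Clamp:** I squeezed it to the stop (35 mm at the pads, against 37 mm nominal over the handles), lifted it off the drawer front and carried it over the other things at a safe height. The grip was steady, and I handed in still holding it.
- **Position over the board:** The jaws stand one on each side of the board at the transistor.
  - **Along the board:** 18 mm from the board's middle, as asked.
  - **Centring:** the middle of the gap is about 2 mm toward the parts side, as intended.
  - **Squareness:** within about 0.3°.
  - **Depth and contact:** the tips are at about 78 mm, so 1 cm below the 88 mm edge. The tool reads only noise-level force, so nothing suggests contact.

**Checks that disagreed:** the two cameras differ by 2–3 mm in x. I relied on the scene camera for the final alignment, because the arm hid the clamp from the top camera. That camera also read the board's top edge and the plate 2–3 mm high at the end, so by its reading the tips could be up to about 13 mm below the edge. I went by the nominal heights.

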